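# Snap the spring clip onto the tap pillar with the push fork

## Robot

A 6-joint arm with a two-finger parallel gripper is mounted at the origin on the work surface. World frame = base frame: x ahead of the robot, y to its left, z up, the work surface at z = 0. Lengths are in m, angles in degrees, forces in N, time in s.
With the tool pointing down it reaches from about 0.375 to 0.9 m from the base axis. Payload 3.1 kg.
Tool frame: the origin (TCP) lies on the centre line of the jaws, within the pads' length; the fingertips stand finger_overhang ahead of it and the grasp point (between the pads) lies 5 mm behind it (finger_overhang is the distance from the TCP to the fingertips, in m); z points along the fingers, y is the line along which they close (so a half turn about z gives the same grasp; the last joint's range is limited). The gripper opens to 87 mm and grips with 3 to 60 N. Pads are 19 mm wide; open, the fingers measure 117 mm over their backs; the gripper's body (75 mm by 190 mm) begins 51 mm behind the grasp point.
Start: joints at [-80.243, 30.224, 82.088, -0, 67.689, -10.227], TCP at [0.214, -0.587, 0.237] pointing down, gripper open.
Joint ranges: [-176.69, 176.69], [-43.24, 126.21], [12.49, 139.97], [-82, 262], [0, 151.66], [-163.58, 163.58]. Speed limits (degrees/s): [159.86, 159.86, 180, 180, 180, 180].

## Interface

Orientations are given as a 3x3 rotation matrix whose columns are the frame's x, y, z axes.
In Python, from rig import read_state, capture, calibration, hand_in, finger_overhang gives the robot as it stands.
- The arm moves only by the tool send_rows, never from a script. Its argument "plan" is a list of rows, each a list of 5 numbers: the closure in counts, from 0 (fully open) to 255 (shut), then the shift along the tool's x, y, z in m, then the turn about the tool's z in rad. A call has 1 to 20 rows; each row shifts and turns the commanded pose from where the row before left it, along the tool's axes as they then stand; what a row does not reach is not made up. A row lasts 1/12 s, in which the tool goes at most 41.7 mm and 7.16 degrees, less where a joint would pass 70% of its speed; a pose out of reach is approached as far as the arm can. A call is refused whole if a number of a shift passes 0.0417 or a number of a turn 0.125, either way. A call with a gripper value outside its range is refused whole. The fingers move at their own pace and stop on an object; the grip force is fixed at half the most. Time passes only in rows, so rows that do not move let the fingers close. It gives the time, the measured TCP pose, the force, the opening and the grip force at its end, in the units of the state.
- read_state(): the state, without advancing time (a new reading comes with each control period).
- capture(name): name is "side" or "top"; returns (picture, depth): 384x512x3 uint8, blue, green, red; 384x512 float32, m along the optical axis (not along the pixel's ray), 0 where there is no reading.
- calibration(name): a dict with "fx", "fy", "cx", "cy" (pixels), "xyz" and "rotation" of the camera in the world. Camera axes: x right, y down, z forward; pixel columns grow to the right and rows downward; lengths in m; the calibration is good to about 2 mm. A picture is of the moment at which its call begins. calibration takes no time and is no camera call.
- hand_in(): hands the job in; it is judged then, once.
The state is a dict: "time_s": time; "joint_positions": joint angles; "qvel": joint speeds; "tau": joint torques, N m; "position": TCP position; "tcp_rot": TCP orientation; "force": force on the tool from outside, world axes, zero at the start; "moment": the same for the moment, N m; "opening": opening from 0.0 (shut) to 1.0 (fully open); "grasp_force": force on a finger pad.
Only numpy, scipy, OpenCV 4.12 (cv2) and the standard library are available. Lean on these libraries where they do the work, as an engineer would, in place of code of your own. Each camera call takes 0.05 s, during which the arm holds its last target. There are 200 camera calls.

## Task

Take the push fork by its blue grip and use it to slide the orange split clip along the steel draining board, open end first, under the collar of the tap pillar until it snaps fully home round the pillar's brass neck. Then stand the fork upright on its green rubber mat and let go. Do not touch the clip with the gripper, keep it flat on the board rather than lifting it, and leave the mustard bottle, spice jar, tin and cup where they stand.

Things in the scene. Friction and masses are not known exactly. Their poses are not given: they have to be found in the camera images.
- tap: Tap pillar fixed on the flat steel board (top at z = 0.004). Origin: pillar axis at board level, z up. The clip is pushed on along +x, from the open -x side. Brass neck 24 mm diameter from the board up to 15 mm, then steel collar 38 mm diameter (to 30 mm), column 32 mm diameter up to 78 mm. Foot: see tap_foot.
- tap_foot (a point): Front of the tap's white foot, midway between its ribs, 32 mm from the neck's axis on the -x side, at board level; axes as the tap's. Two ribs run from here to +x, inner faces at y = +-42 mm, outer +-52 mm, 18 mm high, 75 mm long; then a block 104 mm wide, 45 mm high, 45 mm long, with a lever on it up to 83 mm high.
- clip: Slippery orange split clip, flat on the board, 10 mm thick, 106 mm long, 80 g. Origin: underside, centre of the neck space; lies on the tap's axis when home. +x out of the mouth. Two sprung jaws reach x = +34 mm, 27 mm apart, with bumps at x = 11.5 mm leaving 19 mm; flared tips 61 mm over all. Meets the neck 22 mm short, takes 5 to 15 N, then jumps home with 2 mm play.
- clip_back (a point): Middle of the clip's rear face, 38.5 mm behind its origin, at its underside; axes as the clip's. Here the back bar (64 mm wide, 25 mm along x, rigid) has two flat shoulders facing -x, one on each side of a tail 12 mm wide that runs back 33.5 mm from here.
- fork: Push fork standing upright, about 220 g. Origin: underside, below the middle of the grip; z up, +x along the prongs. Square blue grip 24 x 24 mm, sides along x and y, top at z = 130 mm. Steel foot 11 mm thick, 50 mm wide, x = -40 to +20 mm; two prongs 13 mm wide, 11 mm thick reach to x = +72 mm, 24 mm gap between them takes the clip's tail so their ends bear on its shoulders.
- mat: Green rubber mat, fixed, 170 mm (x) by 150 mm (y), 3 mm thick, lying on the board: its top is at z = 0.007. Origin: centre of its underside.
- mustard: Yellow bottle with red cap, 46 mm diameter, 115 mm high; origin at the centre of its underside. Leave alone.
- spice: Amber jar with green cap, 44 mm diameter, 100 mm high; origin at the centre of its underside. Leave alone.
- tin: Red tin, 50 mm diameter, 85 mm high; origin at the centre of its underside. Leave alone.
- cup: Small blue cup, 52 mm diameter at the rim, 70 mm high; origin at the centre of its underside. Leave alone.
There are look-alikes about, which are no part of the job. What is meant by the fork is not red, and is the larger of those in its own colour.

How it is judged:
By the outcome, as a careful person would: the job done as asked, in the order asked, and still so for the second after the job is handed in, with the robot touching nothing.
It also fails if it takes over 64 s, if anything falls off the work surface, if the arm or the gripper's body presses on something with over 40 N, if the wrist force passes 120 N, or if a joint passes its speed limit or range.

## Working session

There is one attempt and no reset: what is moved stays moved. The work goes in short steps, Python scripts to look and compute and a tool call to move; the robot and the scene stay as the last step left them, time stands still between calls to the robot, and variables do not carry over. Pictures are saved under pics/ and viewed, at most 10 in all, crops included, and the job is handed in when it is done.

Besides the shell and the picture viewer there is one more tool, called after ">>>" as a command line: name --pt "numbers of a row" for each row, then --argument value for the rest. send_rows: Moves the arm, as the interface text tells. Its arguments: {"type":"object","properties":{"plan":{"type":"array","items":{"type":"array","items":{"type":"number"}}}},"required":["plan"]}

```bash
mkdir -p pics; ls; python3 - <<'E'
from rig import *
import cv2
print(finger_overhang if not callable(finger_overhang) else finger_overhang())
for n in("top","side"):
    p,d=capture(n); cv2.imwrite(f"pics/{n}0.png",p)
    import numpy as np; np.save(f"pics/{n}0.npy",d)
    print(n,calibration(n))
s=read_state();print(s)
E
```

```text
pics
0.014
top {'fx': 452.11925810729645, 'fy': 452.11925810729645, 'cx': 256.0571584528403, 'cy': 194.39448518105823, 'xyz': array([0.25901837, 0.16961592, 1.27117905]), 'rotation': array([[-0.01728086, -0.98922884,  0.14535359],
       [-0.99972988,  0.01935489,  0.01286671],
       [-0.01554142, -0.14509198, -0.9892961 ]])}
side {'fx': 385.6306118899007, 'fy': 385.6306118899007, 'cx': 259.0734921327625, 'cy': 191.6863228705886, 'xyz': array([-0.01739312,  0.86760151,  0.77356038]), 'rotation': array([[-0.83125877, -0.37123802,  0.41375257],
       [-0.55579728,  0.56832404, -0.60671012],
       [-0.00991167, -0.73429566, -0.67875743]])}
{'time_s': 0.1, 'joint_positions': array([-8.02424033e+01,  3.02749968e+01,  8.21503051e+01, -1.69697748e-03,
        6.76896554e+01, -1.02258886e+01]), 'qvel': array([-0.05071516, -0.07195369, -0.12734893, -0.00696545,  0.02528668,
        0.01612823]), 'tau': array([-1.53173465e-05, -4.40984809e+01, -1.77150357e+01,  6.34027692e-02,
        5.33675216e-02, -4.90903744e-05]), 'position': array([ 0.21351632, -0.58670869,  0.23564792]), 'tcp_rot': array([[ 9.39787373e-01,  3.41759506e-01, -3.67046095e-04],
       [ 3.41759544e-01, -9.39785360e-01,  1.97271198e-03],
       [ 3.29248525e-04, -1.97937132e-03, -9.99997987e-01]]), 'force': array([ 0.68346254, -0.08957862, -0.26452397]), 'moment': array([-0.00074992,  0.00996655, -0.04938431]), 'grasp_force': 0.0, 'opening': 1.0024738580865804}
```

View pics/top0.png

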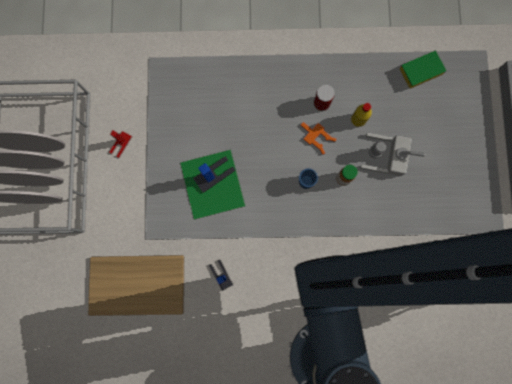

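View pics/side0.png

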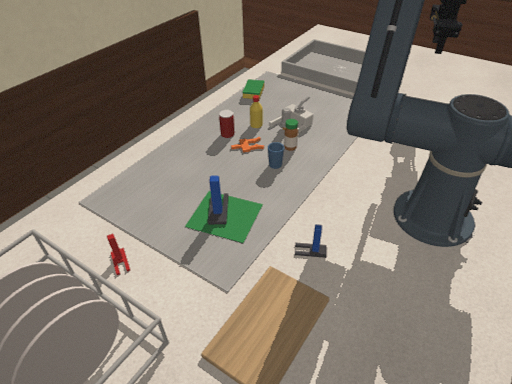

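Top view: the fork is on the mat near (208,175), with its prongs to the upper right. The clip is near (318,137), the tap near (380,150) opening to the left, the cup at (308,178), the spice jar at (348,175), the mustard at (361,115) and the tin at (323,98). The small blue fork at (221,275) and the red one are look-alikes.

```bash
python3 - <<'E'
import cv2
p=cv2.imread("pics/top0.png")
c=p[85:215,290:430]; a=cv2.resize(c,None,fx=4.2,fy=4.2,interpolation=cv2.INTER_CUBIC)
cv2.imwrite("pics/z1.png",a)
c=p[140:225,170:260]; a=cv2.resize(c,None,fx=6,fy=6,interpolation=cv2.INTER_CUBIC)
cv2.imwrite("pics/z2.png",a)
E
```

```text
(no output)
```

View pics/z1.png

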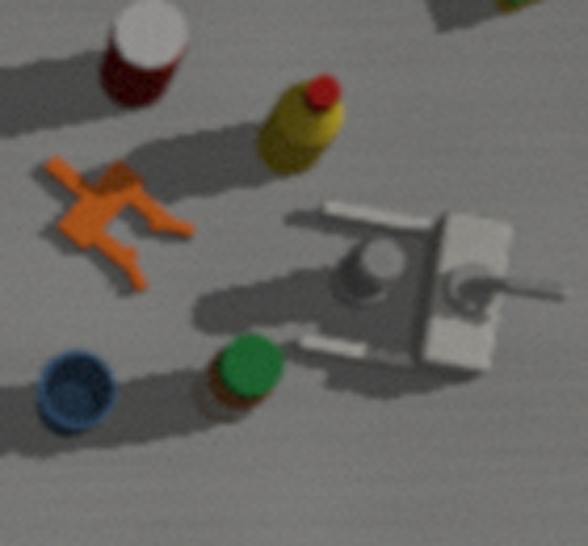

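View pics/z2.png

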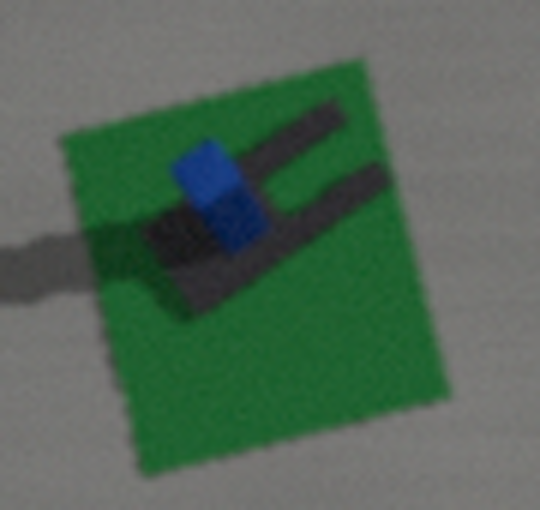

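z1: the clip's tail end is at about (302,124) in the full picture, with its mouth to the lower right. The tap's ribs run right and slightly downward. z2: the fork's grip top is at about (204,168), with the prong tips near (226,159) and (233,170).

```bash
cat > h.py <<'E'
import numpy as np, cv2
from rig import *
def hsvmask(p,lo,hi): return cv2.inRange(cv2.cvtColor(p,cv2.COLOR_BGR2HSV),np.array(lo),np.array(hi))
def onplane(n,uv,z):
    c=calibration(n); uv=np.atleast_2d(uv).astype(float)
    r=np.c_[(uv[:,0]-c['cx'])/c['fx'],(uv[:,1]-c['cy'])/c['fy'],np.ones(len(uv))]@c['rotation'].T
    return c['xyz']+r*((z-c['xyz'][2])/r[:,2])[:,None]
def cloud(n,d):
    c=calibration(n); v,u=np.mgrid[:d.shape[0],:d.shape[1]]
    return np.stack([(u-c['cx'])/c['fx']*d,(v-c['cy'])/c['fy']*d,d],-1)@c['rotation'].T+c['xyz']
def big(m):
    n,l,s,_=cv2.connectedComponentsWithStats(m); return l==1+np.argmax(s[1:,4])
def win(m,x0,x1,y0,y1):
    o=np.zeros_like(m);o[y0:y1,x0:x1]=m[y0:y1,x0:x1];return o
def clip(p,n="top",box=(285,400,90,200)):
    m=big(win(hsvmask(p,(3,150,90),(17,255,255)),*box)); v,u=np.nonzero(m)
    q=onplane(n,np.c_[u,v],0.013)[:,:2]; c=q.mean(0); return q,c
def pose(q):
    c=q.mean(0); w,V=np.linalg.eigh(np.cov((q-c).T)); out=[]
    return c,w,V
E
python3 - <<'E'
from h import *
p=cv2.imread("pics/top0.png");d=np.load("pics/top0.npy");W=cloud("top",d)
q,c=clip(p);c,w,V=pose(q)
print("clip n",len(q),"c",c,"sd",np.sqrt(w))
for k in (0,1):
    a=V[:,k]; t=(q-c)@a; print("axis",a,np.degrees(np.arctan2(a[1],a[0])),t.min(),t.max(),"skew",(t**3).mean()/t.std()**3)
z=W[...,2]
# tap
sub=np.zeros(z.shape,bool);sub[120:185,355:430]=1
col=sub&(z>.072)&(z<.09)&(np.arange(512)[None,:]<388)
print("board z",np.median(z[200:220,300:340]),"col",col.sum(),W[col].mean(0),W[col].min(0),W[col].max(0))
blk=sub&(z>.043)&(z<.056)&(np.arange(512)[None,:]>386)
r=cv2.minAreaRect((W[blk][:,:2]*1000).astype(np.float32));print("block",r,blk.sum())
rib=sub&(z>.016)&(z<.03)&(np.arange(512)[None,:]<392)
for s in (rib&(np.arange(384)[:,None]<150), rib&(np.arange(384)[:,None]>150)):
    m=big(s.astype(np.uint8));P=W[m][:,:2];cc,ww,VV=pose(P);print("rib",m.sum(),cc,np.sqrt(ww),VV[:,1],np.degrees(np.arctan2(VV[1,1],VV[0,1])))
# fork
m=big(win(hsvmask(p,(105,120,60),(130,255,255)),190,225,150,200))
top=m&(z>.125); print("grip top",top.sum(),W[top].mean(0),W[m][:,2].max())
mat=big(hsvmask(p,(50,120,50),(75,255,255))*(np.arange(512)<260).astype(np.uint8)[None,:])
cn,_=cv2.findContours(mat.astype(np.uint8),0,1);P=onplane("top",cn[0][:,0],.007)[:,:2]
r=cv2.minAreaRect((P*1000).astype(np.float32));print("mat",r)
# foot: dark pixels in mat hull
hsv=cv2.cvtColor(p,cv2.COLOR_BGR2HSV);hull=np.zeros(z.shape,np.uint8);cv2.fillPoly(hull,[cv2.convexHull(cn[0])],1)
f=(hull>0)&(hsv[...,1]<90)&(hsv[...,2]<95); f=big(f.astype(np.uint8));v,u=np.nonzero(f)
P=onplane("top",np.c_[u,v],.018)[:,:2];r=cv2.minAreaRect((P*1000).astype(np.float32));print("foot",r,cv2.boxPoints(r))
# obstacles
for nm,lo,hi,box in (("mustard",(18,100,50),(35,255,255),(345,380,95,130)),("spice",(50,100,30),(85,255,255),(335,362,160,190)),("tin",(0,0,120),(180,70,255),(312,338,82,102)),("cup",(95,100,30),(120,255,255),(295,322,165,190))):
    m=big(win(hsvmask(p,lo,hi),*box));Q=W[m];t=Q[:,2].max();k=Q[:,2]>t-.012
    print(nm,"zmax",t,(Q[k].max(0)+Q[k].min(0))/2)
E
```

```text
clip n 362 c [0.61164857 0.01220336] sd [0.01778477 0.02356879]
axis [-0.74864762  0.66296813] 138.47336561364978 -0.03169977278629585 0.03109696109067303 skew 0.018416837837081326
axis [0.66296813 0.74864762] 48.47336561364976 -0.050773715391192235 0.053399924673557295 skew -0.1312925524613705
board z 0.004781168923411516 col 116 [ 0.55693069 -0.14915012  0.08071791] [ 0.47350346 -0.16866248  0.07233113] [ 0.6349828  -0.08013554  0.08988257]
block ((543.045654296875, -215.6699676513672), (46.22733688354492, 104.37382507324219), 77.390625) 495
rib 97 [ 0.60229222 -0.16471344] [0.00332051 0.02042946] [0.21583281 0.97643034] 77.53560926637743
rib 130 [ 0.51151167 -0.15597168] [0.00919632 0.0252893 ] [0.04786909 0.99885362] 87.25625438327867
grip top 86 [0.49048487 0.31362852 0.15018541] 1.2711790470893383
mat ((477.74151611328125, 311.13677978515625), (166.2316436767578, 146.38258361816406), 13.551741600036621)
foot ((504.72869873046875, 303.6767272949219), (50.73393630981445, 112.38362884521484), 33.775882720947266) [[452.40363 336.28174]
 [514.8828  242.8664 ]
 [557.0538  271.07172]
 [494.5746  364.48706]]
mustard zmax 0.1189387177467649 [ 0.64732337 -0.11530624  0.11471303]
spice zmax 1.2711790470893383 [0.25901837 0.16961592 1.27117905]
tin zmax 0.09784817397066625 [ 0.7094277  -0.01050656  0.09186303]
cup zmax 1.2711790470893383 [0.25901837 0.16961592 1.27117905]
```

```bash
cat >> h.py <<'E'
def rows(start,target,n,g):
    """start/target: x,y,z,yaw(deg of tool y); prints n rows"""
    s=np.array(start,float);t=np.array(target,float)
    dz=(t-s)/n; out=[]
    for i in range(n):
        th=np.radians(s[3]);c,si=np.cos(th),np.sin(th)
        r=[g,round(-si*dz[0]+c*dz[1],4),round(c*dz[0]+si*dz[1],4),round(-dz[2],4),round(-np.radians(dz[3]),4)]
        out.append(r); 
        w=np.array([-si*r[1]+c*r[2],c*r[1]+si*r[2],-r[3],-np.degrees(r[4])]); s=s+w
    assert np.abs(np.array(out)[:,1:4]).max()<=.0417
    print(str(out).replace(" ",""),"->",s.round(4)); return s
def now():
    s=read_state();R=s['tcp_rot'];return [*s['position'],np.degrees(np.arctan2(R[1,1],R[0,1]))]
E
python3 - <<'E'
from h import *
s=rows(now(),[.5,-.12,.236,-70],14,0)
s=rows(s,[.495,.3155,.236,-56.2],12,0)
E
```

```text
[[0,np.float64(0.0306),np.float64(-0.0243),np.float64(-0.0),np.float64(-0.0)],[0,np.float64(0.0306),np.float64(-0.0243),np.float64(-0.0),np.float64(-0.0)],[0,np.float64(0.0306),np.float64(-0.0243),np.float64(-0.0),np.float64(-0.0)],[0,np.float64(0.0306),np.float64(-0.0243),np.float64(-0.0),np.float64(-0.0)],[0,np.float64(0.0306),np.float64(-0.0243),np.float64(-0.0),np.float64(-0.0)],[0,np.float64(0.0306),np.float64(-0.0243),np.float64(-0.0),np.float64(-0.0)],[0,np.float64(0.0306),np.float64(-0.0243),np.float64(-0.0),np.float64(-0.0)],[0,np.float64(0.0306),np.float64(-0.0243),np.float64(-0.0),np.float64(-0.0)],[0,np.float64(0.0306),np.float64(-0.0243),np.float64(-0.0),np.float64(-0.0)],[0,np.float64(0.0306),np.float64(-0.0243),np.float64(-0.0),np.float64(-0.0)],[0,np.float64(0.0306),np.float64(-0.0243),np.float64(-0.0),np.float64(-0.0)],[0,np.float64(0.0306),np.float64(-0.0243),np.float64(-0.0),np.float64(-0.0)],[0,np.float64(0.0306),np.float64(-0.0243),np.float64(-0.0),np.float64(-0.0)],[0,np.float64(0.0306),np.float64(-0.0243),np.float64(-0.0),np.float64(-0.0)]] -> [  0.4999  -0.120
[... 320 characters left out ...]
p.float64(-0.0201)],[0,np.float64(0.0148),np.float64(-0.0332),np.float64(-0.0),np.float64(-0.0201)],[0,np.float64(0.0154),np.float64(-0.0329),np.float64(-0.0),np.float64(-0.0201)],[0,np.float64(0.0161),np.float64(-0.0326),np.float64(-0.0),np.float64(-0.0201)],[0,np.float64(0.0167),np.float64(-0.0323),np.float64(-0.0),np.float64(-0.0201)],[0,np.float64(0.0174),np.float64(-0.0319),np.float64(-0.0),np.float64(-0.0201)],[0,np.float64(0.018),np.float64(-0.0316),np.float64(-0.0),np.float64(-0.0201)],[0,np.float64(0.0186),np.float64(-0.0312),np.float64(-0.0),np.float64(-0.0201)],[0,np.float64(0.0193),np.float64(-0.0308),np.float64(-0.0),np.float64(-0.0201)]] -> [  0.495    0.3155   0.2356 -56.1961]
```

>>> send_rows --pt "0 0.031 -0.024 0 0" --pt "0 0.031 -0.024 0 0" --pt "0 0.031 -0.024 0 0" --pt "0 0.031 -0.024 0 0" --pt "0 0.031 -0.024 0 0" --pt "0 0.031 -0.024 0 0" --pt "0 0.031 -0.024 0 0" --pt "0 0.031 -0.024 0 0" --pt "0 0.031 -0.024 0 0" --pt "0 0.031 -0.024 0 0" --pt "0 0.031 -0.024 0 0" --pt "0 0.031 -0.024 0 0" --pt "0 0.031 -0.024 0 0" --pt "0 0.03 -0.024 0 0" --pt "0 0.012 -0.034 0 -0.02" --pt "0 0.013 -0.034 0 -0.02" --pt "0 0.013 -0.034 0 -0.02" --pt "0 0.014 -0.033 0 -0.02" --pt "0 0.015 -0.033 0 -0.02" --pt "0 0.015 -0.033 0 -0.02"

```text
time_s: 1.77
position: [0.5028, 0.0954, 0.2363]
tcp_rot: [[0.892, 0.453, -0.001], [0.453, -0.892, 0.0], [-0.0, -0.0, -1.0]]
force: [0.4, 0.2, 0.5]
opening: 0.998
grasp_force: 0.0
```

>>> send_rows --pt "0 0.016 -0.033 0 -0.02" --pt "0 0.017 -0.032 0 -0.02" --pt "0 0.017 -0.032 0 -0.02" --pt "0 0.018 -0.032 0 -0.02" --pt "0 0.019 -0.031 0 -0.02" --pt "0 0.019 -0.031 0 -0.02" --pt "0 0 0 0 0" --pt "0 0 0 0 0"

```text
time_s: 2.43
position: [0.4998, 0.3139, 0.2359]
tcp_rot: [[0.83, 0.559, -0.001], [0.559, -0.83, -0.001], [-0.001, 0.0, -1.0]]
force: [0.4, -0.9, -0.4]
opening: 0.998
grasp_force: 0.0
```

```bash
sed -i 's/    print(str(out).replace(" ",""),"->"/    print(str([[float(a) for a in r] for r in out]).replace(" ","").replace("-0.0,","0,"),"->"/' h.py; python3 - <<'E'
from h import *
p,d=capture("side");cv2.imwrite("pics/s1.png",p)
s=now();print(s)
rows(s,[.495,.3155,.097,-56.2],6,0)
E
```

```text
[np.float64(0.4998664062475314), np.float64(0.3124325153310567), np.float64(0.2359000282217011), np.float64(-56.16259606198212)]
[[0.0,-0.0004,-0.0009,0.0232,0.0001],[0.0,-0.0004,-0.0009,0.0232,0.0001],[0.0,-0.0004,-0.0009,0.0232,0.0001],[0.0,-0.0004,-0.0009,0.0232,0.0001],[0.0,-0.0004,-0.0009,0.0232,0.0001],[0.0,-0.0004,-0.0009,0.0232,0.0001]] -> [  0.4949   0.3156   0.0967 -56.197 ]
```

>>> send_rows --pt "0 -0.002 -0.005 0.019 0" --pt "0 0 0 0.024 0" --pt "0 0 0 0.024 0" --pt "0 0 0 0.024 0" --pt "0 0 0 0.024 0" --pt "0 0 0 0.024 0" --pt "0 0 0 0 0" --pt "0 0 0 0 0" --pt "255 0 0 0 0" --pt "255 0 0 0 0" --pt "255 0 0 0 0" --pt "255 0 0 0 0" --pt "255 0 0 0 0" --pt "255 0 0 0 0" --pt "255 0 0 0 0" --pt "255 0 0 0 0" --pt "255 0 0 0 0" --pt "255 0 0 0 0"

```text
time_s: 3.98
position: [0.4961, 0.3152, 0.0975]
tcp_rot: [[0.832, 0.555, -0.0], [0.555, -0.832, -0.0], [-0.0, -0.0, -1.0]]
force: [0.3, 0.1, 0.1]
opening: 0.327
grasp_force: 0.3
```

```bash
python3 - <<'E'
from h import *
p,d=capture("side");p2,d2=capture("top")
a=cv2.resize(p[160:260,160:290],None,fx=4,fy=4,interpolation=2);b=cv2.resize(p2[130:230,170:270],None,fx=4,fy=4,interpolation=2)
cv2.imwrite("pics/g1.png",cv2.hconcat([a[:,:400],b]))
print(now(),read_state()['opening'],read_state()['grasp_force'])
E
```

```text
[np.float64(0.4959833304908655), np.float64(0.31537669937551643), np.float64(0.09751872667348563), np.float64(-56.26903575689633)] 0.27661449302504526 29.96146498946473
```

View pics/g1.png

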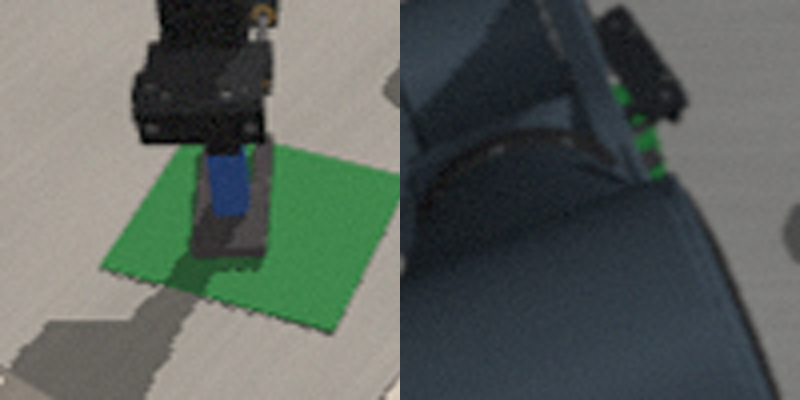

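The grip is good: opening 24 mm, 30 N, fork upright between the pads. I'll lift it and carry it behind the clip's tail.

```bash
python3 - <<'E'
from h import *
s=now();s[2]+=.06
s=rows(s,[.704,.1165,.1575,-131.5],14,255)
E
```

```text
[[255.0,0.0045,0.0201,0.0,0.0938],[255.0,0.0063,0.0196,0.0,0.0938],[255.0,0.0081,0.0189,0.0,0.0938],[255.0,0.0099,0.018,0.0,0.0938],[255.0,0.0115,0.017,0.0,0.0938],[255.0,0.0131,0.0159,0.0,0.0938],[255.0,0.0145,0.0146,0.0,0.0938],[255.0,0.0158,0.0132,0.0,0.0938],[255.0,0.017,0.0116,0.0,0.0938],[255.0,0.018,0.01,0.0,0.0938],[255.0,0.0188,0.0083,0.0,0.0938],[255.0,0.0195,0.0065,0.0,0.0938],[255.0,0.02,0.0046,0.0,0.0938],[255.0,0.0204,0.0027,0.0,0.0938]] -> [ 7.041000e-01  1.164000e-01  1.575000e-01 -1.315099e+02]
```

>>> send_rows --pt "255 0 0 -0.02 0" --pt "255 0 0 -0.02 0" --pt "255 0 0 -0.02 0" --pt "255 0.005 0.02 0 0.094" --pt "255 0.006 0.02 0 0.094" --pt "255 0.008 0.019 0 0.094" --pt "255 0.01 0.018 0 0.094" --pt "255 0.0115 0.017 0 0.094" --pt "255 0.013 0.016 0 0.094" --pt "255 0.0145 0.0145 0 0.094" --pt "255 0.016 0.013 0 0.094" --pt "255 0.017 0.0115 0 0.094" --pt "255 0.018 0.01 0 0.094" --pt "255 0.019 0.008 0 0.094" --pt "255 0.0195 0.0065 0 0.094" --pt "255 0.02 0.0045 0 0.094" --pt "255 0.0205 0.003 0 0.094" --pt "255 0 0 0 0" --pt "255 0 0 0 0" --pt "255 0 0 0 0"

```text
time_s: 5.75
position: [0.7034, 0.1162, 0.1563]
tcp_rot: [[0.747, -0.664, -0.003], [-0.664, -0.747, 0.0], [-0.003, 0.002, -1.0]]
force: [-1.1, 0.6, -2.5]
opening: 0.27
grasp_force: 30.0
```

```bash
python3 - <<'E'
from h import *
print(now())
p,d=capture("top");cv2.imwrite("pics/t2.png",p)
p,d=capture("side")
cv2.imwrite("pics/s2.png",p)
# clip via side view from now and start
for nm,n,box in (("pics/top0.png","top",(285,400,90,200)),("pics/side0.png","side",(220,280,125,165)),("pics/s2.png","side",(220,280,125,165)),("pics/t2.png","top",(285,400,90,200))):
    q,c=clip(cv2.imread(nm),n,box);print(nm,len(q),c)
    h=cv2.convexHull((q*1000).astype(np.float32))[:,0];i=h[:,1].argmax();print(" tail/extreme",h[h[:,1].argmax()],h[h[:,1].argmin()],h[h[:,0].argmax()],h[h[:,0].argmin()])
E
```

```text
[np.float64(0.7034261541717093), np.float64(0.11617622735646264), np.float64(0.15633301840164437), np.float64(-131.6362889900488)]
pics/top0.png 362 [0.61164857 0.01220336]
 tail/extreme [642.835    53.37833] [599.36664 -42.26525] [648.7142    50.319923] [559.14246    -6.4855437]
pics/side0.png 234 [0.60831794 0.01519221]
 tail/extreme [639.9794   59.48515] [600.13007  -41.958305] [650.0813    45.942337] [556.5569     5.322198]
pics/s2.png 234 [0.60857521 0.01544504]
 tail/extreme [639.9794   59.48515] [600.13007  -41.958305] [650.0813    45.942337] [556.5569     5.322198]
pics/t2.png 8 [ 0.68545283 -0.1422637 ]
 tail/extreme [ 680.3163  -137.68233] [ 689.0958  -146.76793] [ 689.16095 -143.89755] [ 680.3163  -137.68233]
```

>>> send_rows --pt "255 0 0 0.02 0" --pt "255 0 0 0.02 0" --pt "255 0 0 0.015 0" --pt "255 0 0 0.004 0" --pt "255 0 0 0 0" --pt "255 0 0 0.001 0" --pt "255 0 0 0 0" --pt "255 0 0 0 0"

```text
time_s: 6.52
position: [0.7057, 0.1162, 0.0991]
tcp_rot: [[0.747, -0.665, 0.003], [-0.665, -0.747, 0.0], [0.002, -0.002, -1.0]]
force: [0.4, -0.6, -2.4]
opening: 0.271
grasp_force: 30.0
```

```bash
python3 - <<'E'
from h import *
print(now(), read_state()['force'])
p,d=capture("side");t,_=capture("top")
a=cv2.resize(p[95:195,190:310],None,fx=4.5,fy=4.5,interpolation=2)
cv2.imwrite("pics/s3.png",a);cv2.imwrite("pics/t3.png",t)
E
```

```text
[np.float64(0.7056733125101844), np.float64(0.11615567323666777), np.float64(0.09906936464139682), np.float64(-131.64925666502043)] [ 0.37341476 -0.58953755 -2.42752034]
```

View pics/s3.png

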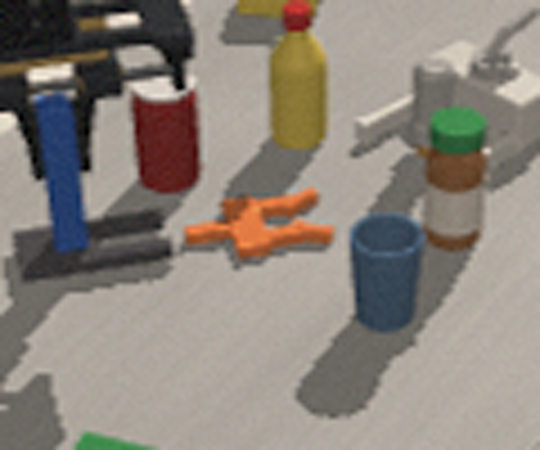

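The clip lies straight ahead of the prongs: tail at crop (190,234), prong ends at (165,215) and (172,245). I'll lower slightly and slide the prongs round the tail.

>>> send_rows --pt "255 -0.002 0 0.0035 0" --pt "255 0 0 0 0" --pt "255 0 0.008 0 0" --pt "255 0 0.008 0 0" --pt "255 0 0.008 0 0" --pt "255 0 0.008 0 0" --pt "255 0 0.006 0 0" --pt "255 0 0.003 0 0" --pt "255 0 0 0 0" --pt "255 0 0 0 0"

```text
time_s: 7.45
position: [0.6755, 0.0856, 0.0946]
tcp_rot: [[0.747, -0.665, -0.001], [-0.665, -0.747, -0.002], [0.0, 0.002, -1.0]]
force: [-2.3, -2.9, 4.8]
opening: 0.274
grasp_force: 30.0
```

```bash
python3 - <<'E'
from h import *
print(now(), read_state()['force'])
p,d=capture("side");cv2.imwrite("pics/s4f.png",p)
a=cv2.resize(p[95:195,190:310],None,fx=4.5,fy=4.5,interpolation=2)
cv2.imwrite("pics/s4.png",a)
q,c=clip(p,"side",(220,280,125,165));print(len(q),c)
h=cv2.convexHull((q*1000).astype(np.float32))[:,0];print(" ext",h[h[:,1].argmax()],h[h[:,1].argmin()],h[h[:,0].argmax()],h[h[:,0].argmin()])
E
```

```text
[np.float64(0.6754886337184418), np.float64(0.0856085932998397), np.float64(0.09459060464842443), np.float64(-131.6597704300808)] [-2.27077405 -2.89717557  4.7717017 ]
230 [0.60836092 0.01454338]
 ext [646.1186   56.81333] [600.13007  -41.958305] [652.89325   47.767124] [556.5569     5.322198]
```

View pics/s4.png

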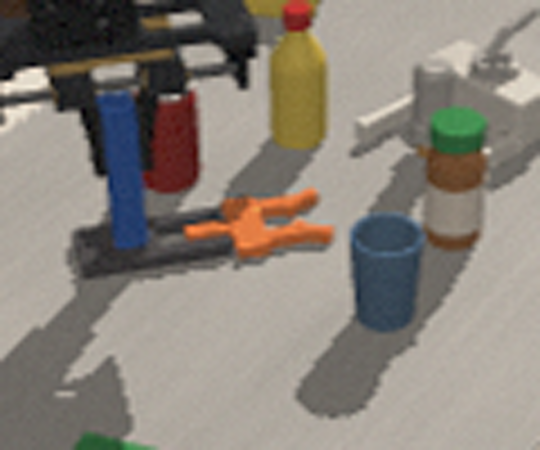

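The prongs straddle the tail just short of the shoulders. I'll ease up slightly, close the gap and start the turning push.

>>> send_rows --pt "255 0 0.0015 -0.0005 0" --pt "255 0 0.0015 0 0" --pt "255 0 0.0015 0 0" --pt "255 0 0.001 0 0" --pt "255 -0.0035 0.0042 0 -0.036" --pt "255 -0.0035 0.0042 0 -0.036" --pt "255 -0.0035 0.0042 0 -0.036" --pt "255 -0.0035 0.0042 0 -0.036" --pt "255 -0.0035 0.0042 0 -0.036" --pt "255 -0.0035 0.0042 0 -0.036" --pt "255 -0.0035 0.0042 0 -0.036" --pt "255 0 0 0 0" --pt "255 0 0 0 0"

```text
time_s: 8.58
position: [0.6345, 0.073, 0.0946]
tcp_rot: [[0.889, -0.458, -0.002], [-0.458, -0.889, 0.0], [-0.002, 0.001, -1.0]]
force: [-1.9, 0.5, 4.0]
opening: 0.275
grasp_force: 30.0
```

```bash
python3 - <<'E'
from h import *
s=now();print(s, read_state()['force'])
p,d=capture("side");t,_=capture("top");cv2.imwrite("pics/s5f.png",p);cv2.imwrite("pics/t5f.png",t)
a=cv2.resize(p[95:195,200:320],None,fx=4,fy=4,interpolation=2);b=cv2.resize(t[90:190,290:390],None,fx=3.2,fy=4,interpolation=2)
cv2.imwrite("pics/s5.png",cv2.hconcat([a[:400],b[:400]]))
th=np.radians(s[3]);h=np.array([np.cos(th),np.sin(th)]);o=np.array(s[:2])+h*.1105
u=np.array([-.216,-.976]);r=o-[.557,-.1515];print("clip origin if seated",o,"along",r@u,"lat",r@[.976,-.216])
E
```

```text
[np.float64(0.6345089406389469), np.float64(0.07295123645725635), np.float64(0.0945720811045895), np.float64(-117.26419675775584)] [-1.88400691  0.545305    3.97917374]
clip origin if seated [ 0.58388953 -0.02527262] along -0.12900606387483465 lat -0.0010209297303796008
```

View pics/s5.png

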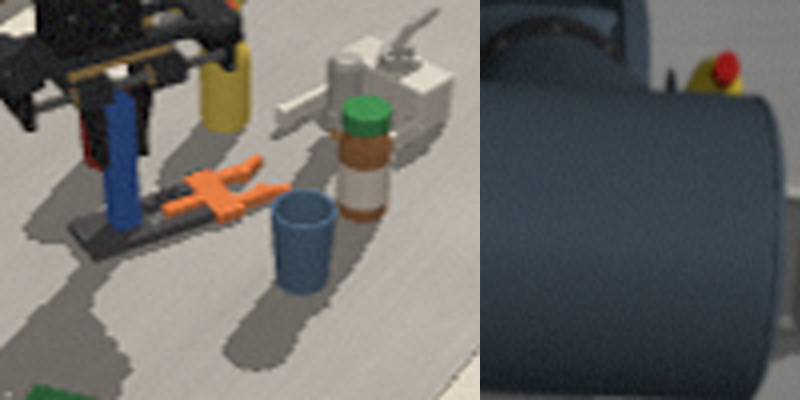

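The turning push works: the clip sits squarely on the prongs and points closer to the tap (side crop, clip near (220,190), tap column near (345,85)). The top view is hidden by the arm. I'll finish the turn and check numerically.

>>> send_rows --pt "255 -0.003 0.0027 0 -0.032" --pt "255 -0.003 0.0027 0 -0.032" --pt "255 -0.003 0.0027 0 -0.032" --pt "255 -0.003 0.0027 0 -0.032" --pt "255 -0.003 0.0027 0 -0.032" --pt "255 -0.003 0.0027 0 -0.032" --pt "255 -0.003 0.0027 0 -0.032" --pt "255 -0.003 0.0027 0 -0.032" --pt "255 0 0 0 0" --pt "255 0 0 0 0"

```text
time_s: 9.52
position: [0.6056, 0.0612, 0.0945]
tcp_rot: [[0.976, -0.218, -0.0], [-0.218, -0.976, -0.0], [0.0, 0.0, -1.0]]
force: [0.4, 0.8, 1.9]
opening: 0.275
grasp_force: 30.0
```

```bash
cat >> h.py <<'E'
U=np.array([-.216,-.976]);N=np.array([.976,-.216]);T=np.array([.557,-.1515])
def check(nm):
    s=now();print(np.round(s,4), read_state()['force'].round(1))
    p,d=capture("side");cv2.imwrite(nm,p)
    th=np.radians(s[3]);h=np.array([np.cos(th),np.sin(th)]);f=np.array(s[:2]);o=f+h*.1105;r=o-T
    print("seated origin",o.round(4),"along",round(r@U,4),"lat",round(r@N,4))
    q,c=clip(p,"side",(220,320,100,165));c=c-[-.0033,.003];_,w,V=pose(q);a=V[:,1]*np.sign(V[:,1]@h)
    oc=c+.0177*a;e=oc-T
    print("seen n",len(q),"heading",np.degrees(np.arctan2(a[1],a[0])).round(1),"origin",oc.round(4),"along",round(e@U,4),"lat",round(e@N,4),"centroid lat",round((c-T)@N,4))
    return p,d
E
python3 - <<'E'
from h import *
p,d=check("pics/s6f.png")
# tap column from side depth at start
for d in (np.load("pics/side0.npy"),d):
    W=cloud("side",d);z=W[...,2];k=(z>.055)&(z<.08)&(np.hypot(W[...,0]-.557,W[...,1]+.1515)<.024)
    print("col",k.sum(),W[k].mean(0),np.percentile(W[k],[3,97],axis=0))
    x,y=W[k][:,0],W[k][:,1];A=np.c_[2*x,2*y,np.ones_like(x)];print(np.linalg.lstsq(A,x*x+y*y,rcond=None)[0][:2])
E
```

```text
[ 6.056000e-01  6.120000e-02  9.450000e-02 -1.026174e+02] [0.4 0.8 1.9]
seated origin [ 0.5815 -0.0467] along -0.1076 lat 0.0012
seen n 201 heading -105.0 origin [ 0.5839 -0.0461] along -0.1087 lat 0.0035 centroid lat 0.0043
col 65 [ 0.55454617 -0.14214414  0.06822487] [[ 0.54246584 -0.15496319  0.05549265]
 [ 0.57065255 -0.13446783  0.07925417]]
[ 0.55723207 -0.14826187]
col 65 [ 0.5536514  -0.14169231  0.06801731] [[ 0.54235582 -0.15582709  0.0556101 ]
 [ 0.57129829 -0.13381969  0.07939694]]
[ 0.55695472 -0.14819314]
```

>>> send_rows --pt "255 -0.0005 0.004 0 0" --pt "255 -0.0005 0.004 0 0" --pt "255 -0.0005 0.004 0 0" --pt "255 -0.0005 0.004 0 0" --pt "255 0 0.004 0 0" --pt "255 0 0.004 0 0" --pt "255 0 0.004 0 0" --pt "255 0 0.004 0 0" --pt "255 0 0.004 0 0" --pt "255 0 0.004 0 0" --pt "255 0 0.004 0 0" --pt "255 0 0.004 0 0" --pt "255 0 0 0 0" --pt "255 0 0 0 0"

```text
time_s: 10.73
position: [0.5927, 0.0139, 0.0946]
tcp_rot: [[0.976, -0.217, -0.001], [-0.217, -0.976, -0.001], [-0.0, 0.001, -1.0]]
force: [0.8, -2.7, 1.5]
opening: 0.273
grasp_force: 30.0
```

```bash
python3 - <<'E'
from h import *
p,d=check("pics/s7f.png")
cv2.imwrite("pics/s7.png",cv2.resize(p[85:165,220:340],None,fx=6,fy=6,interpolation=2))
E
```

```text
[ 5.927000e-01  1.390000e-02  9.460000e-02 -1.025475e+02] [ 0.8 -2.7  1.5]
seated origin [ 0.5687 -0.094 ] along -0.0587 lat -0.001
seen n 191 heading -104.9 origin [ 0.5708 -0.0948] along -0.0583 lat 0.0013 centroid lat 0.002
```

View pics/s7.png

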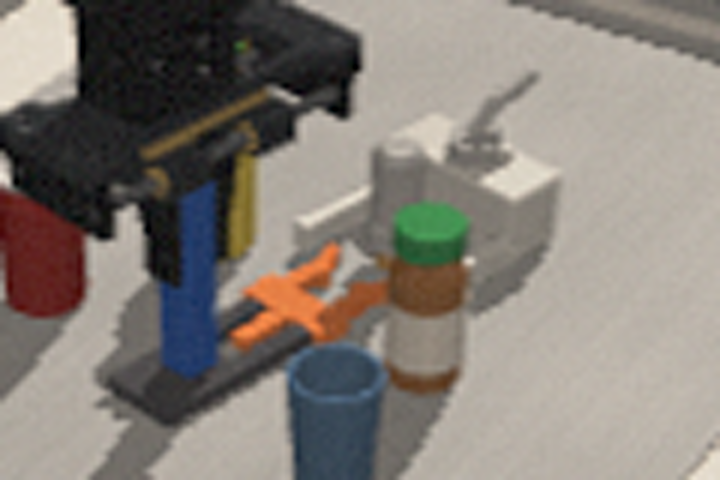

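The clip lies flat and points at the pillar between the ribs (crop: clip near (300,300), column near (398,190)). I'll continue to first contact and then through the snap, watching the force.

>>> send_rows --pt "255 0 0.004 0 0" --pt "255 0 0.004 0 0" --pt "255 0 0.004 0 0" --pt "255 0 0.004 0 0" --pt "255 0 0.004 0 0" --pt "255 0 0.004 0 0" --pt "255 0 0.004 0 0" --pt "255 0 0.004 0 0" --pt "255 0 0.002 0 0" --pt "255 0 0.002 0 0" --pt "255 0 0 0 0"

```text
time_s: 11.7
position: [0.585, -0.0209, 0.0945]
tcp_rot: [[0.976, -0.218, -0.0], [-0.218, -0.976, -0.0], [-0.0, 0.001, -1.0]]
force: [0.4, -0.1, -0.2]
opening: 0.276
grasp_force: 30.0
```

```bash
python3 - <<'E'
from h import *
p,d=check("pics/s8f.png")
E
```

```text
[ 5.850000e-01 -2.090000e-02  9.450000e-02 -1.025732e+02] [ 0.4 -0.1 -0.2]
seated origin [ 0.5609 -0.1288] along -0.023 lat -0.0011
seen n 156 heading -93.7 origin [ 0.5696 -0.1244] along -0.0292 lat 0.0065 centroid lat 0.0038
```

>>> send_rows --pt "255 0 0.002 0 0" --pt "255 0 0.002 0 0" --pt "255 0 0.002 0 0" --pt "255 0 0 0 0"

```text
time_s: 12.08
position: [0.5846, -0.0241, 0.0948]
tcp_rot: [[0.976, -0.219, 0.002], [-0.219, -0.976, 0.004], [0.001, -0.004, -1.0]]
force: [1.8, 8.2, 1.6]
opening: 0.275
grasp_force: 30.0
```

>>> send_rows --pt "255 0 0.002 0 0" --pt "255 0 0.002 0 0" --pt "255 0 0 0 0"

```text
time_s: 12.33
position: [0.5837, -0.0276, 0.0949]
tcp_rot: [[0.976, -0.219, 0.002], [-0.219, -0.976, 0.004], [0.001, -0.005, -1.0]]
force: [2.6, 7.6, 0.6]
opening: 0.273
grasp_force: 30.0
```

>>> send_rows --pt "255 0 0.002 0 0" --pt "255 0 0.002 0 0" --pt "255 0 0 0 0"

```text
time_s: 12.58
position: [0.5825, -0.0327, 0.0947]
tcp_rot: [[0.976, -0.218, 0.001], [-0.218, -0.976, 0.002], [0.001, -0.002, -1.0]]
force: [2.0, 4.9, -0.2]
opening: 0.273
grasp_force: 30.0
```

>>> send_rows --pt "255 0 0.002 0 0" --pt "255 0 0.002 0 0" --pt "255 0 0 0 0"

```text
time_s: 12.83
position: [0.5811, -0.0384, 0.0945]
tcp_rot: [[0.976, -0.217, -0.0], [-0.217, -0.976, -0.0], [-0.0, 0.001, -1.0]]
force: [-0.4, 1.1, -0.6]
opening: 0.272
grasp_force: 30.0
```

>>> send_rows --pt "255 0 0.002 0 0" --pt "255 0 0.002 0 0" --pt "255 0 0 0 0"

```text
time_s: 13.08
position: [0.5802, -0.0425, 0.0945]
tcp_rot: [[0.976, -0.218, -0.0], [-0.218, -0.976, -0.0], [-0.0, 0.001, -1.0]]
force: [-1.1, 0.2, -0.4]
opening: 0.272
grasp_force: 30.0
```

>>> send_rows --pt "255 0 0.002 0 0" --pt "255 0 0.002 0 0" --pt "255 0 0 0 0"

```text
time_s: 13.33
position: [0.5798, -0.0446, 0.0947]
tcp_rot: [[0.976, -0.219, 0.001], [-0.219, -0.976, 0.003], [0.0, -0.003, -1.0]]
force: [1.5, 6.3, 0.7]
opening: 0.27
grasp_force: 30.0
```

```bash
python3 - <<'E'
from h import *
p,d=check("pics/s9f.png")
E
```

```text
[ 5.798000e-01 -4.460000e-02  9.470000e-02 -1.026581e+02] [1.5 6.3 0.7]
seated origin [ 0.5556 -0.1524] along 0.0012 lat -0.0012
seen n 102 heading -83.0 origin [ 0.5744 -0.1384] along -0.0165 lat 0.0141 centroid lat 0.0082
```

>>> send_rows --pt "255 0 0.0015 0 0" --pt "255 0 0.0015 0 0" --pt "255 0 0 0 0"

```text
time_s: 13.63
position: [0.5797, -0.0452, 0.0951]
tcp_rot: [[0.975, -0.221, 0.002], [-0.221, -0.975, 0.006], [0.001, -0.007, -1.0]]
force: [3.3, 11.6, 2.5]
opening: 0.277
grasp_force: 30.0
```

```bash
python3 - <<'E'
from h import *
s=now();print(s)
u=np.array([np.cos(np.radians(s[3])),np.sin(np.radians(s[3]))])
b=[s[0]-.06*u[0],s[1]-.06*u[1],.1600,s[3]]
# up leg after backing, then to mat
rows(b,[.492,.319,.16,-56.2],16,255)
E
```

```text
[np.float64(0.5797020553353773), np.float64(-0.045217507859671095), np.float64(0.0950975841298213), np.float64(-102.74621894625588)]
[[255.0,-0.0104,-0.0172,0,-0.0508],[255.0,-0.0095,-0.0177,0,-0.0508],[255.0,-0.0086,-0.0182,0,-0.0508],[255.0,-0.0076,-0.0186,0,-0.0508],[255.0,-0.0067,-0.019,0,-0.0508],[255.0,-0.0057,-0.0193,0,-0.0508],[255.0,-0.0047,-0.0196,0,-0.0508],[255.0,-0.0037,-0.0198,0,-0.0508],[255.0,-0.0027,-0.0199,0,-0.0508],[255.0,-0.0017,-0.02,0,-0.0508],[255.0,-0.0007,-0.0201,0,-0.0508],[255.0,0.0004,-0.0201,0,-0.0508],[255.0,0.0014,-0.0201,0,-0.0508],[255.0,0.0024,-0.02,0,-0.0508],[255.0,0.0034,-0.0198,0,-0.0508],[255.0,0.0044,-0.0196,0,-0.0508]] -> [  0.492    0.3189   0.16   -56.1762]
```

The force climbed to about 8 N, dropped to 0 at the snap, then met a firm stop (12 N) at the home position. I'll back straight out, lift and look.

>>> send_rows --pt "255 0 -0.004 0 0" --pt "255 0 -0.006 0 0" --pt "255 0 -0.008 0 0" --pt "255 0 -0.012 0 0" --pt "255 0 -0.012 0 0" --pt "255 0 -0.012 0 0" --pt "255 0 -0.012 0 0" --pt "255 0 0 0 0" --pt "255 0 0 -0.02 0" --pt "255 0 0 -0.025 0" --pt "255 0 0 -0.025 0" --pt "255 0 0 -0.025 0" --pt "255 0 0 0 0"

```text
time_s: 14.72
position: [0.5963, 0.0159, 0.1941]
tcp_rot: [[0.976, -0.217, 0.009], [-0.217, -0.976, -0.001], [0.01, -0.001, -1.0]]
force: [1.0, -0.5, -2.7]
opening: 0.275
grasp_force: 30.0
```

>>> send_rows --pt "255 -0.0105 -0.017 0 -0.051" --pt "255 -0.0095 -0.0175 0 -0.051" --pt "255 -0.0085 -0.018 0 -0.051" --pt "255 -0.0075 -0.0185 0 -0.051" --pt "255 -0.0065 -0.019 0 -0.051" --pt "255 -0.0055 -0.0195 0 -0.051" --pt "255 -0.0045 -0.0195 0 -0.051" --pt "255 -0.0035 -0.02 0 -0.051" --pt "255 -0.0025 -0.02 0 -0.051" --pt "255 -0.0015 -0.02 0 -0.051" --pt "255 -0.0005 -0.02 0 -0.051" --pt "255 0.0005 -0.02 0 -0.051" --pt "255 0.0015 -0.02 0 -0.051" --pt "255 0.0025 -0.02 0 -0.051" --pt "255 0.0035 -0.02 0 -0.051" --pt "255 0.0045 -0.0195 0 -0.051" --pt "255 0 0 0 0" --pt "255 0 0 0 0"

```text
time_s: 16.22
position: [0.4912, 0.3214, 0.188]
tcp_rot: [[0.826, 0.564, -0.003], [0.564, -0.826, -0.001], [-0.003, -0.0, -1.0]]
force: [0.9, -0.5, -2.7]
opening: 0.274
grasp_force: 30.0
```

```bash
python3 - <<'E'
from h import *
s=now();print(s)
rows(s,[.492,.318,s[2],-56.2],1,255)
p,d=capture("top");cv2.imwrite("pics/t10.png",p);p2,_=capture("side");cv2.imwrite("pics/s10.png",p2)
cv2.imwrite("pics/v10.png",cv2.hconcat([cv2.resize(p[100:200,320:420],(400,400),interpolation=2),cv2.resize(p2[60:160,240:340],(400,400),interpolation=2)]))
for n,q in(("top",p),("side",p2)):
    m=hsvmask(q,(3,150,90),(17,255,255));m=win(m,*((335,385,135,165) if n=="top" else (235,290,100,150)))
    v,u=np.nonzero(m);Q=onplane(n,np.c_[u,v],.013)[:,:2]-T;print(n,len(Q),"along",(Q@U).min(),(Q@U).max(),"lat mean",(Q@N).mean(),(Q@N).min(),(Q@N).max())
E
```

```text
[np.float64(0.491187462814054), np.float64(0.32144310800583964), np.float64(0.18797431599730235), np.float64(-55.6930108868856)]
[[255.0,-0.0013,0.0033,0,0.0088]] -> [  0.492    0.318    0.188  -56.1972]
top 284 along -0.06991299678644658 0.03197393592534724 lat mean -0.002565489260177138 -0.03117489753856374 0.03316320418104128
side 117 along -0.07777597898329329 0.04698526218365818 lat mean 0.0039370358799204995 -0.04963628914765889 0.20022673547000575
```

View pics/v10.png

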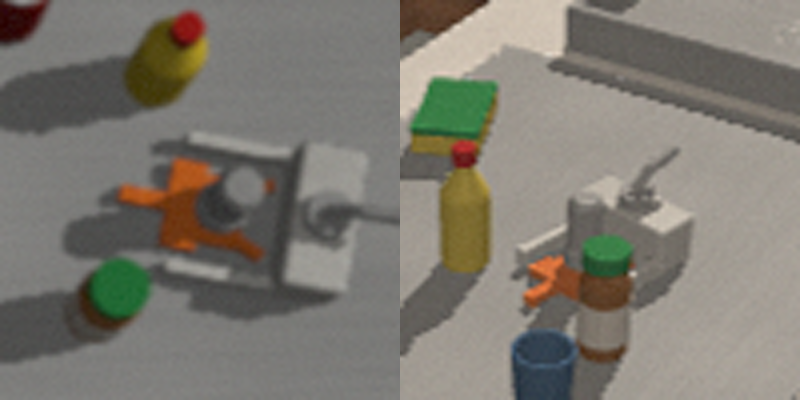

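The clip is home round the neck: extents along the tap axis are -70 to +32 mm, and it is aligned with the ribs and centred. Now I'll set the fork down on the mat.

>>> send_rows --pt "255 -0.001 0.0035 0.02 0.009" --pt "255 0 0 0.025 0" --pt "255 0 0 0.025 0" --pt "255 0 0 0.012 0" --pt "255 0 0 0.004 0" --pt "255 0 0 0 0" --pt "255 0 0 0.001 0" --pt "255 0 0 0.001 0" --pt "255 0 0 0 0" --pt "255 0 0 0 0"

```text
time_s: 17.15
position: [0.4944, 0.3175, 0.1025]
tcp_rot: [[0.832, 0.554, 0.002], [0.554, -0.832, 0.001], [0.002, 0.0, -1.0]]
force: [-0.0, 0.3, -2.7]
opening: 0.274
grasp_force: 30.0
```

```bash
python3 -c "
from h import *
s=read_state();print(now(),s['force'],s['moment'])"
```

```text
[np.float64(0.4944112723898113), np.float64(0.31754659859623924), np.float64(0.10250733179206141), np.float64(-56.32633749755662)] [-0.04831984  0.32246997 -2.66356421] [-0.03277299 -0.01840037  0.00109054]
```

>>> send_rows --pt "255 0 0 0.002 0" --pt "255 0 0 0.001 0" --pt "255 0 0 0 0" --pt "255 0 0 0.001 0" --pt "255 0 0 0 0" --pt "255 0 0 0 0"

```text
time_s: 17.65
position: [0.4938, 0.3174, 0.0975]
tcp_rot: [[0.832, 0.555, -0.0], [0.555, -0.832, -0.0], [-0.0, -0.0, -1.0]]
force: [-0.9, 0.1, -1.8]
opening: 0.273
grasp_force: 30.0
```

>>> send_rows --pt "255 0 0 0.0007 0" --pt "255 0 0 0 0" --pt "255 0 0 0 0"

```text
time_s: 17.9
position: [0.4938, 0.3174, 0.0974]
tcp_rot: [[0.832, 0.555, 0.0], [0.555, -0.832, 0.0], [0.0, 0.0, -1.0]]
force: [-1.4, -1.1, 3.4]
opening: 0.273
grasp_force: 30.0
```

Contact on the mat; I'll open and go up.

>>> send_rows --pt "150 0 0 0 0" --pt "120 0 0 0 0" --pt "80 0 0 0 0" --pt "40 0 0 0 0" --pt "0 0 0 0 0" --pt "0 0 0 0 0" --pt "0 0 0 0 0" --pt "0 0 0 0 0" --pt "0 0 0 -0.01 0" --pt "0 0 0 -0.02 0" --pt "0 0 0 -0.03 0" --pt "0 0 0 -0.03 0" --pt "0 0 0 -0.03 0" --pt "0 -0.03 0.03 0 0" --pt "0 -0.03 0.03 0 0" --pt "0 -0.03 0.03 0 0" --pt "0 -0.02 0.03 0 0" --pt "0 0 0.03 0 0" --pt "0 0 0.03 0 0" --pt "0 0 0 0 0"

```text
time_s: 19.57
position: [0.5067, 0.1047, 0.2183]
tcp_rot: [[0.835, 0.551, 0.006], [0.551, -0.835, -0.002], [0.004, 0.005, -1.0]]
force: [0.3, -0.5, -0.1]
opening: 1.001
grasp_force: 0.0
```

```bash
python3 - <<'E'
from h import *
print(now(),read_state()['opening'])
p0=cv2.imread("pics/side0.png");p,_=capture("side")
for n,q in(("before",p0),("after",p)):
    m=big(win(hsvmask(q,(105,120,60),(130,255,255)),190,240,160,240));v,u=np.nonzero(m);print(n,m.sum(),u.mean(),v.mean(),v.min(),v.max(),np.polyfit(v,u,1)[0])
for b in ((345,380,95,130),):pass
t0=cv2.imread("pics/top0.png");t,_=capture("top");cv2.imwrite("pics/t11.png",t)
for nm,lo,hi,b in (("mustard",(18,100,50),(35,255,255),(240,270,90,135)),("spice",(50,100,30),(85,255,255),(275,305,110,130)),("tin",(170,100,30),(180,255,255),(215,240,108,140)),("cup",(95,80,30),(120,255,255),(262,290,138,172)),("clip",(3,150,90),(17,255,255),(240,290,110,160))):
    print(nm,[ (cv2.moments(win(hsvmask(q,lo,hi),*b),True)['m10']/max(1,cv2.moments(win(hsvmask(q,lo,hi),*b),True)['m00'])) for q in(p0,p)])
E
```

```text
[np.float64(0.5066838541420717), np.float64(0.10465856490475406), np.float64(0.21832003251787074), np.float64(-56.58789964792863)] 1.0011831422109942
before 338 215.47633136094674 194.5 176 213 0.10334634479099493
after 330 215.65757575757576 194.8151515151515 176 213 0.10003556617758723
mustard [254.6997084548105, 254.48235294117646]
spice [291.2156862745098, 291.14]
tin [226.44827586206895, 226.11764705882354]
cup [275.1666666666667, 275.17704918032786]
clip [250.77251184834122, 279.0]
```

The fork stands upright where it started, and the other objects are unmoved.

```bash
python3 -c "
from rig import *
print(hand_in())"
```

```text
the job is handed in; nothing more can be done
None
```

The clip is snapped home round the tap's neck, the fork stands upright and released on its mat, the other objects have not moved, and the job was handed in at about 20 s.

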